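# Switch the bead feeder to its other chute and run the batch

## Robot

A 6-joint arm with a two-finger parallel gripper is mounted at the origin on the work surface. World frame = base frame: x ahead of the robot, y to its left, z up, the work surface at z = 0. Lengths are in m, angles in rad, forces in N, time in s.
With the tool pointing down it reaches from about 0.35 to 0.85 m from the base axis. Payload 8.1 kg.
Tool frame: the origin (TCP) lies on the centre line of the jaws, within the pads' length; the fingertips stand 8 mm ahead of it and the grasp point (between the pads) lies 11 mm behind it; z points along the fingers, y is the direction in which the jaws open and shut (so a half turn about z gives the same grasp; the last joint's range is limited). The gripper opens to 93 mm and grips with 3 to 60 N. Pads are 15 mm wide; open, the fingers measure 128 mm over their backs; the gripper's body (75 mm by 188 mm) begins 65 mm behind the grasp point.
Start: joints at [1.142, 0.13, 1.488, -0, 1.523, -0.085], TCP at [0.202, 0.565, 0.227] pointing down, gripper open.
Joint ranges: [-2.96, 2.96], [-0.89, 2.26], [0.02, 2.5], [-1.34, 4.48], [0, 2.73], [-2.66, 2.66]. Speed limits (rad/s): [2.39, 2.39, 2.79, 3.14, 3.14, 3.14].

## Interface

Orientations are given as a 3x3 rotation matrix whose columns are the frame's x, y, z axes.
In Python, from rig import bot gives the robot as it stands. The module is installed in compiled form; this text tells all that it offers.
- The arm moves only by the tool servo_tool, never from a script. Its argument "steps" is a list of rows, each an object with "slide": the shift along the tool's x, y, z in mm, a list of three; "rot": the turn, a rotation vector about the tool's x, y, z in degrees, a list of three; "hand": the closure, from 0 (fully open) to 1 (shut). In form: [{"slide": [x, y, z], "rot": [ax, ay, az], "hand": hand}, ...]. A call has 1 to 8 rows; each row is the pose to reach, as a shift and turn from the pose commanded when the call began, along the tool's axes at that moment; what a row does not reach only later rows make up. A row lasts 1/12 s, in which the tool goes at most 41.7 mm and 7.16 degrees, less where a joint would pass 70% of its speed; a pose out of reach is approached as far as the arm can. A call with a gripper value outside its range is refused whole. The fingers move at their own pace and stop on an object; the grip force is fixed at half the most. Time passes only in rows, so rows that repeat a pose let the fingers close. It gives the time, the measured TCP pose, the force and the opening at its end, in the units of the state.
- bot.state(): the state, without advancing time (a new reading comes with each control period).
- bot.read_camera(name): name is "scene" or "top"; returns a dict with "pixels" (480x640x3 uint8, red, green, blue), "K" (3x3 intrinsics, pixels), "dist" ([k1, k2, p1, p2, k3] as OpenCV has them; the pictures are not rectified), "rvec" (rotation vector, rad) and "tvec" (3), from world to camera coordinates, as OpenCV has them. Camera axes: x right, y down, z forward; pixel columns grow to the right and rows downward; lengths in m; the calibration is good to about 2 mm. A picture is of the moment at which its call begins. There is no depth.
- bot.hand_in(): hands the job in, once; it reports no verdict.
Trained networks look in the newest picture that a camera, given by its name, has taken for a name from the list of things; names that differ only in an ending like _2 or _b are one class to them, and where a whole thing is asked for, a point or a joint stands for the part that bears it (a point fixed in the world has none). Each returns a list of dicts, best first, with "confidence" (0 to 1); they miss things now and then, are a little off and sometimes report something else, mostly with a low value. They report only what shows in the picture. A call takes as long as a camera call. They do not tell look-alikes from the thing itself.
- bot.recognise(target, camera): "location" ([x, y, z] in m, in the coordinates of the camera as it stood for that picture, good to about 4 mm: the middle of the surface that is visible of it).
- bot.landmark_of(target, camera): "location" ([x, y, z] in m, in the coordinates of the camera as it stood for that picture, good to about 4 mm: a listed point, or the origin of a listed thing).
The state is a dict: "t": time; "qpos": joint angles; "qd": joint speeds; "tau": joint torques, N m; "position": TCP position; "orientation": TCP orientation; "wrist_force": force on the tool from outside, world axes, zero at the start; "moment": the same for the moment, N m; "finger_gap": finger opening in m.
Only numpy, scipy, OpenCV 4.12 (cv2) and the standard library are available. Lean on these libraries where they do the work, as an engineer would, in place of code of your own. Each camera call takes 0.05 s, during which the arm holds its last target. There are 200 camera calls.

## Task

Switch the bead feeder to its other chute: press down the raised end of the seesaw gate with a fingertip until it has rocked over its pivot. Then press the green release lever and hold it down until all five brass beads have run into the tray on that side, let the lever spring back, and come clear. Do not touch the beads, do not shift or lift the trays, and leave the tools on the bench alone.

Things in the scene. Friction and masses are not known exactly. Their poses are not given: they have to be found in the camera images.
- feeder: Bead feeder, fixed; blue base 270 x 340 mm. Origin on the table below the gate's middle; x points up the feed track away from the gate, y to the left chute. Track 22 mm wide inside, outlet at x 19 (135 mm high) to x 195 (160 mm). Chutes run from y +-100 to +-190, ending 60 mm high over the trays. Highest parts: release lever 185 mm, gate's red ball weight 195 mm.
- gate (a joint): Seesaw gate: 200 mm trough along the feeder's y, rocking on a pin (along x) 112 mm above the feeder's origin. Rad, 0 level, stops -0.22 and +0.22. Positive: left (+y) end up, beads run right; negative: right end up, beads run left. A red ball weight on a stem leans to the low side and holds it there. Pressing the raised end takes under 1.5 N; past level it falls over by itself.
- gate_pad_left (a point): Centre of the top face of the orange finger pad, 40 x 40 mm, at the gate's left end, in front of the trough (feeder x -55, y +98 mm). About 140 mm above the table when that end is up, 97 mm when down. Free space below it; the trough and chute are 15 mm beyond its inner edge.
- gate_pad_right (a point): The same on the gate's right end (feeder x -55, y -98).
- release (a joint): Spring release lever, rad: 0 closed (blade down before the first bead), 0.45 pressed fully (stop). Beads run freely above 0.35. Springs shut when let go; about 1 N to start, 2.5 N fully down. Hinge parallel to the feeder's x, at feeder x 72, y 60 mm, 172 mm high.
- release_pad (a point): Centre of the top face of the green finger pad, 36 x 42 mm, at the lever's outer end, left of the track (feeder x 72, y 138, 181 mm high when closed). 78 mm from the hinge: it goes down about 35 mm when fully pressed, moving about 4 mm towards the track.
- tray_left: Loose plywood catch tray with blue felt under the left chute, 160 (x) x 150 (y) x 45 mm high, walls 6 mm. Origin under its centre.
- tray_right: The same under the right chute.
- bead1_center (a point): Centre of brass bead 1 (ball, 18 mm diameter, 25 g). The five beads queue on the feed track behind the release blade, bead 1 lowest.
- bead2_center (a point): Centre of brass bead 2 (ball, 18 mm diameter, 25 g). The five beads queue on the feed track behind the release blade, bead 1 lowest.
- bead3_center (a point): Centre of brass bead 3 (ball, 18 mm diameter, 25 g). The five beads queue on the feed track behind the release blade, bead 1 lowest.
- bead4_center (a point): Centre of brass bead 4 (ball, 18 mm diameter, 25 g). The five beads queue on the feed track behind the release blade, bead 1 lowest.
- bead5_center (a point): Centre of brass bead 5 (ball, 18 mm diameter, 25 g). The five beads queue on the feed track behind the release blade, bead 1 lowest.
- glass_dish: Bystander: glass dish, 84 mm across, 35 mm high. Origin at its underside. Leave alone.
- tape_roll: Bystander: paper tape roll, 90 mm across, 19 mm high. Origin at its underside. Leave alone.
- bench_block: Bystander: steel bench block, 64 x 64 x 19 mm. Origin at its underside. Leave alone.
- pliers: Bystander: red-handled pliers lying flat, about 150 mm long. Origin at its underside. Leave alone.
- flat_file: Bystander: flat file with a wooden handle, 250 mm long, on the cork mat. Origin at its underside. Leave alone.
- awl: Bystander: awl with a wooden handle, about 115 mm long, in front of the feeder. Origin at its underside. Leave alone.
There are look-alikes about, which are no part of the job. What is shaped like the tray_right but red is not meant.

How it is judged:
On the way, in this order (a step that is already met when the one before it is completed fails the run):
1. the gate has rocked over to its other stop, with the beads still waiting on the track (distance of gate_pad_left from where it was at the start of the episode above 0.032 m and (value of joint gate above 0.16 rad or value of joint gate below -0.16 rad) and x of each of bead1_center, bead2_center, bead3_center, bead4_center, bead5_center in the frame of feeder above 0.05 m), for 0.2 s.
2. the release lever is pressed down (value of joint release above 0.3 rad), for 0.1 s.
At the end, for the whole second after the job is handed in: The gate rests at the stop opposite to where it started (over 0.16 rad from level), all five beads lie inside the tray below the gate's low end, and the release lever is back up (under 0.06 rad) (distance of gate_pad_left from where it was at the start of the episode above 0.032 m and value of joint release below 0.06 rad and ((value of joint gate below -0.16 rad and (x of bead1_center in the frame of tray_left between -0.076 and 0.076 m and y of bead1_center in the frame of tray_left between -0.071 and 0.071 m and z of bead1_center in the frame of tray_left below 0.045 m) and (x of bead2_center in the frame of tray_left between -0.076 and 0.076 m and y of bead2_center in the frame of tray_left between -0.071 and 0.071 m and z of bead2_center in the frame of tray_left below 0.045 m) and (x of bead3_center in the frame of tray_left between -0.076 and 0.076 m and y of bead3_center in the frame of tray_left between -0.071 and 0.071 m and z of bead3_center in the frame of tray_left below 0.045 m) and (x of bead4_center in the frame of tray_left between -0.076 and 0.076 m and y of bead4_center in the frame of tray_left between -0.071 and 0.071 m and z of bead4_center in the frame of tray_left below 0.045 m) and (x of bead5_center in the frame of tray_left between -0.076 and 0.076 m and y of bead5_center in the frame of tray_left between -0.071 and 0.071 m and z of bead5_center in the frame of tray_left below 0.045 m)) or (value of joint gate above 0.16 rad and (x of bead1_center in the frame of tray_right between -0.076 and 0.076 m and y of bead1_center in the frame of tray_right between -0.071 and 0.071 m and z of bead1_center in the frame of tray_right below 0.045 m) and (x of bead2_center in the frame of tray_right between -0.076 and 0.076 m and y of bead2_center in the frame of tray_right between -0.071 and 0.071 m and z of bead2_center in the frame of tray_right below 0.045 m) and (x of bead3_center in the frame of tray_right between -0.076 and 0.076 m and y of bead3_center in the frame of tray_right between -0.071 and 0.071 m and z of bead3_center in the frame of tray_right below 0.045 m) and (x of bead4_center in the frame of tray_right between -0.076 and 0.076 m and y of bead4_center in the frame of tray_right between -0.071 and 0.071 m and z of bead4_center in the frame of tray_right below 0.045 m) and (x of bead5_center in the frame of tray_right between -0.076 and 0.076 m and y of bead5_center in the frame of tray_right between -0.071 and 0.071 m and z of bead5_center in the frame of tray_right below 0.045 m)))); the robot touches nothing.
It fails at once if a bead is touched by the robot (contact force between any of the fingers, the arm and bead1 above 0.2 N or contact force between any of the fingers, the arm and bead2 above 0.2 N or contact force between any of the fingers, the arm and bead3 above 0.2 N or contact force between any of the fingers, the arm and bead4 above 0.2 N or contact force between any of the fingers, the arm and bead5 above 0.2 N).
It fails at once if a catch tray is lifted or shifted more than 25 mm (distance of any of tray_left, tray_right from where it was at the start of the episode above 0.025 m).
It fails at once if a tool or dish on the bench is moved more than 20 mm (distance of any of glass_dish, tape_roll, bench_block, pliers, flat_file, awl from where it was at the start of the episode above 0.02 m).
It also fails if it takes over 37 s, if anything falls off the work surface, if the arm or the gripper's body presses on something with over 40 N, if the wrist force passes 120 N, or if a joint passes its speed limit or range.

## Working session

There is one attempt and no reset: what is moved stays moved. The work goes in short steps, Python scripts to look and compute and a tool call to move; the robot and the scene stay as the last step left them, time stands still between calls to the robot, and variables do not carry over. Pictures are saved under pics/ and viewed, about 8 in all and at most 12, crops included, and the job is handed in when it is done.

Besides the shell and the picture viewer there is one more tool, called after "Request:" in YAML: its name, and indented under it one key for each argument. servo_tool: Moves the arm, as the interface text tells. Its arguments: {"type":"object","properties":{"steps":{"type":"array","items":{"type":"object","properties":{"slide":{"type":"array","items":{"type":"number"}},"rot":{"type":"array","items":{"type":"number"}},"hand":{"type":"number"}}}}},"required":["steps"]}

```bash
mkdir -p pics; cat > h.py <<'E'
from rig import bot
import numpy as np, cv2
def cam(n,save=None):
    c=bot.read_camera(n); 
    if save: cv2.imwrite('pics/'+save,c['pixels'][:,:,::-1])
    return c
def w(c,p):
    R=cv2.Rodrigues(np.array(c['rvec'],float))[0]; return R.T@(np.array(p)-np.array(c['tvec']).ravel())
def find(c,n,t,k=2):
    out=[]
    for d in bot.landmark_of(t,n)[:k]: out.append((np.round(w(c,d['location']),3).tolist(),round(d['confidence'],2)))
    return out
def pose():
    s=bot.state(); print(round(s['t'],2),np.round(s['position'],4),np.round(s['orientation'],3).tolist(),np.round(s['wrist_force'],1),round(s['finger_gap'],3))
E
python3 - <<'E'
from h import *
pose()
for n in ('scene','top'):
    c=cam(n,n+'0.png')
    for t in ['feeder','gate_pad_left','gate_pad_right','release_pad','tray_left','tray_right','bead1_center']+(['bead5_center','awl','glass_dish'] if n=='top' else []): print(n,t,find(c,n,t,3))
pose()
E
```

```text
0.0 [0.202  0.5644 0.2256] [[-0.941, 0.337, -0.001], [0.337, 0.941, -0.002], [0.0, -0.002, -1.0]] [-0.   0.1  0.2] 0.093
scene feeder [([0.564, -0.086, -0.001], 0.59)]
scene gate_pad_left [([0.525, 0.011, 0.138], 0.57)]
scene gate_pad_right [([0.488, -0.169, 0.101], 0.74), ([0.711, -0.122, 0.16], 0.48)]
scene release_pad []
scene tray_left [([0.612, 0.164, -0.001], 0.81)]
scene tray_right [([0.197, -0.35, -0.002], 0.62), ([0.515, -0.339, 0.003], 0.58), ([0.713, -0.118, 0.157], 0.4)]
scene bead1_center [([0.378, -0.172, -0.003], 0.47), ([0.643, -0.106, 0.151], 0.37), ([0.525, 0.014, 0.141], 0.31)]
top feeder []
top gate_pad_left [([0.529, 0.017, 0.141], 0.74)]
top gate_pad_right [([0.489, -0.176, 0.099], 0.74), ([0.519, -0.336, 0.003], 0.37)]
top release_pad [([0.66, 0.032, 0.181], 0.57)]
top tray_left [([0.616, 0.161, 0.001], 0.7)]
top tray_right [([0.515, -0.337, 0.0], 0.86), ([0.198, -0.35, 0.001], 0.76)]
top bead1_center []
top bead5_center [([0.713, -0.12, 0.163], 0.47), ([0.658, -0.364, 0.0], 0.29)]
top awl [([0.421, -0.05, 0.001], 0.62)]
top glass_dish [([0.433, 0.08, 0.001], 0.92)]
0.95 [0.2022 0.5649 0.2266] [[-0.941, 0.337, -0.0], [0.337, 0.941, -0.0], [-0.0, -0.0, -1.0]] [-1.4 -0.2  0.2] 0.093
```

View pictures.

View pics/scene0.png

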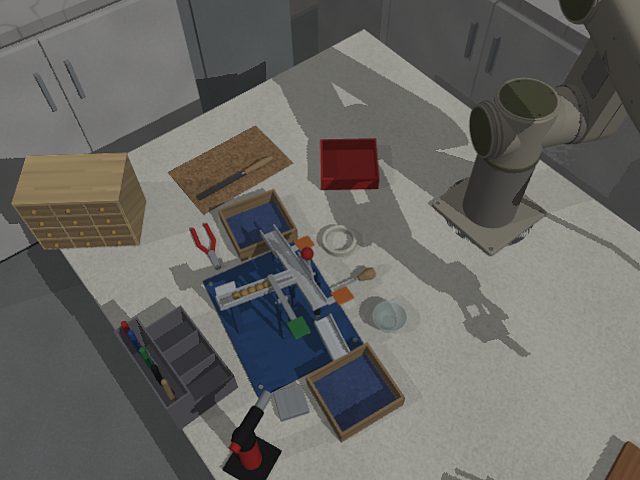

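View pics/top0.png

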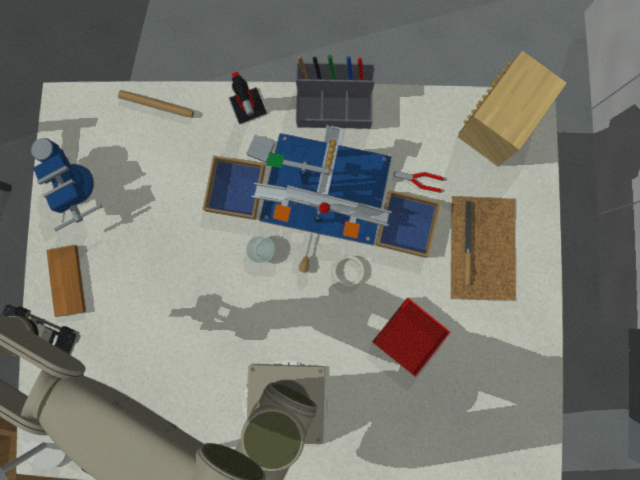

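Request:
servo_tool:
  steps:
    - {"slide": [-30,-25,0],"rot": [0,0,-2],"hand": 1}
    - {"slide": [-60,-50,0],"rot": [0,0,-4],"hand": 1}
    - {"slide": [-90,-75,0],"rot": [0,0,-6],"hand": 1}
    - {"slide": [-120,-100,0],"rot": [0,0,-8.2],"hand": 1}
    - {"slide": [-150,-125,0],"rot": [0,0,-8.2],"hand": 1}
    - {"slide": [-180,-150,0],"rot": [0,0,-8.2],"hand": 1}
    - {"slide": [-210,-175,0],"rot": [0,0,-8.2],"hand": 1}
    - {"slide": [-240,-200,0],"rot": [0,0,-8.2],"hand": 1}

```text
t: 1.62
position: [0.3613, 0.2941, 0.2269]
orientation: [[-0.98, 0.199, 0.001], [0.199, 0.98, 0.0], [-0.001, 0.001, -1.0]]
wrist_force: [0.6, -0.1, 0.2]
finger_gap: 0.0443
```

Request:
servo_tool:
  steps:
    - {"slide": [-27,-30,0],"rot": [0,0,0],"hand": 1}
    - {"slide": [-54,-59,0],"rot": [0,0,0],"hand": 1}
    - {"slide": [-81,-89,0],"rot": [0,0,0],"hand": 1}
    - {"slide": [-108,-118,0],"rot": [0,0,0],"hand": 1}
    - {"slide": [-135,-148,0],"rot": [0,0,0],"hand": 1}
    - {"slide": [-162,-177,0],"rot": [0,0,0],"hand": 1}
    - {"slide": [-190,-207,0],"rot": [0,0,0],"hand": 1}
    - {"slide": [-216,-237,0],"rot": [0,0,0],"hand": 1}

```text
t: 2.28
position: [0.5261, 0.0184, 0.2269]
orientation: [[-0.98, 0.2, 0.001], [0.2, 0.98, 0.0], [-0.001, 0.0, -1.0]]
wrist_force: [0.2, -0.2, 0.7]
finger_gap: 0.0007
```

```bash
python3 - <<'E'
from h import *
c=cam('scene'); print(find(c,'scene','gate_pad_left'))
cv2.imwrite('pics/s1.png',cv2.resize(c['pixels'][150:420,190:430,::-1],None,fx=2.2,fy=2.2))
pose()
E
```

```text
[([0.526, 0.013, 0.141], 0.85)]
2.38 [0.5269 0.0154 0.2264] [[-0.979, 0.204, 0.0], [0.204, 0.979, -0.002], [-0.001, -0.002, -1.0]] [-0.4  0.5  0.1] 0.001
```

View pics/s1.png

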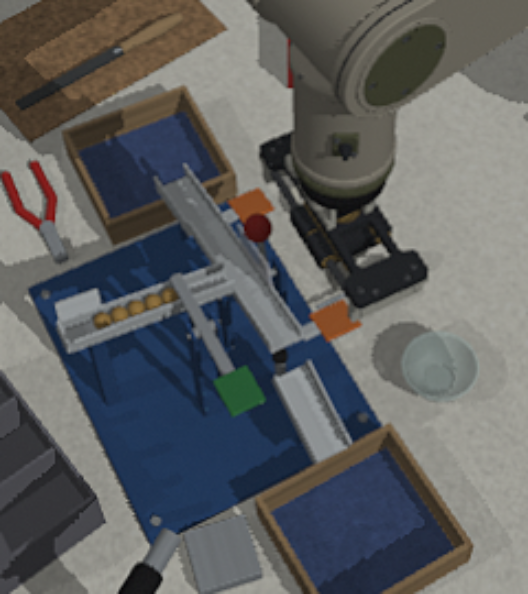

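Request:
servo_tool:
  steps:
    - {"slide": [5,4,30],"rot": [0,0,0],"hand": 1}
    - {"slide": [5,4,60],"rot": [0,0,0],"hand": 1}
    - {"slide": [5,4,72],"rot": [0,0,0],"hand": 1}
    - {"slide": [5,4,82],"rot": [0,0,0],"hand": 1}
    - {"slide": [5,4,92],"rot": [0,0,0],"hand": 1}
    - {"slide": [5,4,102],"rot": [0,0,0],"hand": 1}
    - {"slide": [5,4,110],"rot": [0,0,0],"hand": 1}
    - {"slide": [5,4,112],"rot": [0,0,0],"hand": 1}

```text
t: 3.05
position: [0.521, 0.0256, 0.114]
orientation: [[-0.98, 0.199, -0.0], [0.199, 0.98, 0.0], [0.0, 0.0, -1.0]]
wrist_force: [-0.6, 2.2, 5.1]
finger_gap: 0.0003
```

```bash
python3 - <<'E'
from h import *
c=cam('scene'); print(find(c,'scene','gate_pad_right'),find(c,'scene','gate_pad_left'))
cv2.imwrite('pics/s2.png',cv2.resize(c['pixels'][200:420,190:430,::-1],None,fx=2.2,fy=2.2))
pose()
E
```

```text
[([0.485, -0.172, 0.138], 0.57)] [([0.526, 0.014, 0.11], 0.82), ([0.514, -0.34, 0.004], 0.67)]
3.2 [0.5214 0.0255 0.1152] [[-0.98, 0.199, 0.001], [0.199, 0.98, 0.0], [-0.001, 0.0, -1.0]] [-0.2  0.7  0.6] 0.001
```

View pics/s2.png

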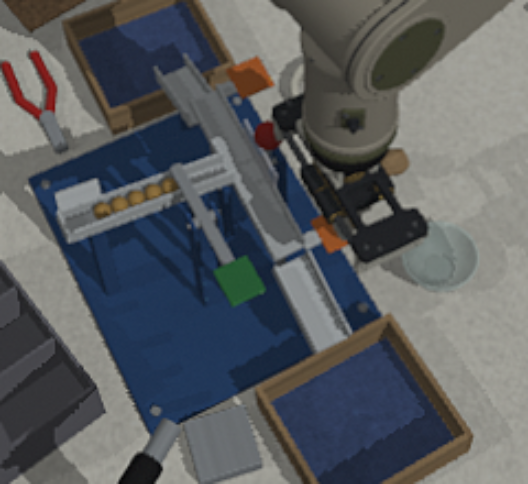

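Request:
servo_tool:
  steps:
    - {"slide": [0,0,-35],"rot": [0,0,0],"hand": 1}
    - {"slide": [0,0,-75],"rot": [0,0,0],"hand": 1}
    - {"slide": [0,0,-115],"rot": [0,0,0],"hand": 1}
    - {"slide": [-30,9,-115],"rot": [0,0,0],"hand": 1}
    - {"slide": [-65,18,-115],"rot": [0,0,0],"hand": 1}
    - {"slide": [-100,27,-115],"rot": [0,0,0],"hand": 1}
    - {"slide": [-135,36,-115],"rot": [0,0,0],"hand": 1}
    - {"slide": [-135,36,-115],"rot": [0,0,0],"hand": 1}

```text
t: 3.87
position: [0.6643, 0.0335, 0.2256]
orientation: [[-0.98, 0.2, -0.003], [0.2, 0.98, -0.0], [0.003, -0.001, -1.0]]
wrist_force: [-1.2, -0.3, -1.0]
finger_gap: 0.0005
```

```bash
python3 - <<'E'
from h import *
c=cam('scene'); print([find(c,'scene',t) for t in('gate_pad_right','gate_pad_left','release_pad','bead1_center')])
cv2.imwrite('pics/s3.png',cv2.resize(c['pixels'][200:420,190:430,::-1],None,fx=2.2,fy=2.2))
pose()
E
```

```text
[[([0.652, -0.37, 0.001], 0.74)], [([0.526, 0.015, 0.095], 0.77)], [([0.652, 0.032, 0.184], 0.59)], [([0.642, -0.105, 0.153], 0.58)]]
4.12 [0.6601 0.0336 0.2308] [[-0.98, 0.199, 0.001], [0.199, 0.98, -0.0], [-0.001, 0.0, -1.0]] [-0.1  0.7 -0.5] 0.001
```

View pics/s3.png

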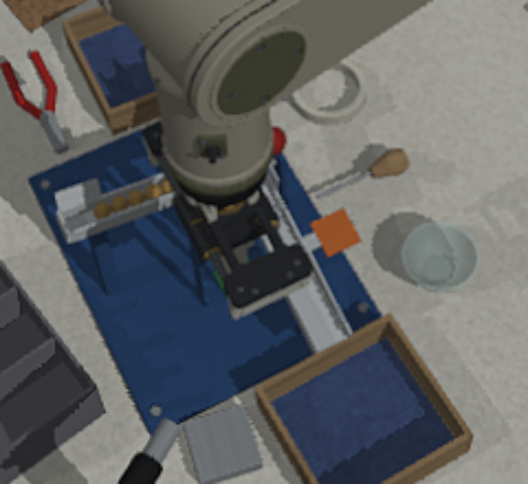

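Request:
servo_tool:
  steps:
    - {"slide": [0,0,20],"rot": [0,0,0],"hand": 1}
    - {"slide": [0,0,36],"rot": [0,0,0],"hand": 1}
    - {"slide": [0,0,44],"rot": [0,0,0],"hand": 1}
    - {"slide": [0,0,52],"rot": [0,0,0],"hand": 1}
    - {"slide": [0,0,60],"rot": [0,0,0],"hand": 1}
    - {"slide": [0,0,66],"rot": [0,0,0],"hand": 1}
    - {"slide": [0,0,70],"rot": [0,0,0],"hand": 1}
    - {"slide": [0,0,70],"rot": [0,0,0],"hand": 1}

```text
t: 4.78
position: [0.6605, 0.0336, 0.1592]
orientation: [[-0.98, 0.199, 0.0], [0.199, 0.98, -0.0], [-0.0, -0.0, -1.0]]
wrist_force: [0.6, 0.2, 1.5]
finger_gap: 0.0002
```

Request:
servo_tool:
  steps:
    - {"slide": [0,0,0],"hand": 1,"rot": [0,0,0]}
    - {"slide": [0,0,0],"hand": 1,"rot": [0,0,0]}
    - {"slide": [0,0,0],"hand": 1,"rot": [0,0,0]}
    - {"slide": [0,0,0],"hand": 1,"rot": [0,0,0]}
    - {"slide": [0,0,0],"hand": 1,"rot": [0,0,0]}
    - {"slide": [0,0,0],"hand": 1,"rot": [0,0,0]}

```text
t: 5.28
position: [0.6607, 0.0337, 0.1599]
orientation: [[-0.98, 0.199, 0.0], [0.199, 0.98, 0.0], [-0.0, 0.0, -1.0]]
wrist_force: [-0.6, 0.4, 2.6]
finger_gap: 0.0002
```

```bash
python3 - <<'E'
from h import *
for i in range(6): c=cam('scene')
pose()
cv2.imwrite('pics/s4.png',cv2.resize(c['pixels'][200:440,190:430,::-1],None,fx=2.2,fy=2.2))
E
```

```text
5.58 [0.6606 0.0337 0.1597] [[-0.98, 0.199, 0.0], [0.199, 0.98, 0.0], [-0.0, 0.0, -1.0]] [-0.6  0.4  1.9] 0.0
```

View pics/s4.png

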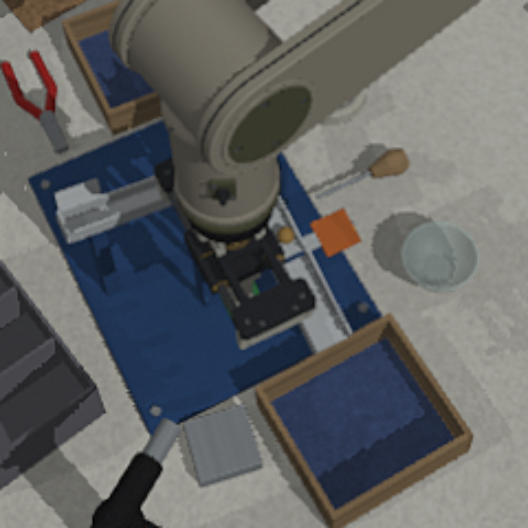

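Request:
servo_tool:
  steps:
    - {"slide": [0,0,1],"hand": 1,"rot": [0,0,0]}
    - {"slide": [0,0,1],"hand": 1,"rot": [0,0,0]}
    - {"slide": [0,0,1],"hand": 1,"rot": [0,0,0]}
    - {"slide": [0,0,1],"hand": 1,"rot": [0,0,0]}
    - {"slide": [0,0,1],"hand": 1,"rot": [0,0,0]}
    - {"slide": [0,0,1],"hand": 1,"rot": [0,0,0]}
    - {"slide": [0,0,1],"hand": 1,"rot": [0,0,0]}
    - {"slide": [0,0,1],"hand": 1,"rot": [0,0,0]}

```text
t: 6.25
position: [0.6606, 0.0336, 0.1587]
orientation: [[-0.98, 0.199, 0.0], [0.199, 0.98, -0.0], [-0.0, -0.0, -1.0]]
wrist_force: [0.1, -0.8, 2.1]
finger_gap: 0.0007
```

Request:
servo_tool:
  steps:
    - {"slide": [0,0,0],"hand": 1,"rot": [0,0,0]}
    - {"slide": [0,0,0],"hand": 1,"rot": [0,0,0]}
    - {"slide": [0,0,0],"hand": 1,"rot": [0,0,0]}
    - {"slide": [0,0,0],"hand": 1,"rot": [0,0,0]}
    - {"slide": [0,0,0],"hand": 1,"rot": [0,0,0]}
    - {"slide": [0,0,0],"hand": 1,"rot": [0,0,0]}
    - {"slide": [0,0,0],"hand": 1,"rot": [0,0,0]}
    - {"slide": [0,0,0],"hand": 1,"rot": [0,0,0]}

```text
t: 6.92
position: [0.6606, 0.0337, 0.1587]
orientation: [[-0.98, 0.199, 0.0], [0.199, 0.98, -0.0], [-0.0, -0.0, -1.0]]
wrist_force: [1.3, -0.4, 3.3]
finger_gap: 0.0003
```

```bash
python3 - <<'E'
from h import *
c=cam('scene')
pose()
cv2.imwrite('pics/s5.png',cv2.resize(c['pixels'][200:440,190:430,::-1],None,fx=2.2,fy=2.2))
E
```

```text
6.97 [0.6606 0.0337 0.1587] [[-0.98, 0.199, 0.0], [0.199, 0.98, 0.0], [-0.0, 0.0, -1.0]] [-0.  -0.8  1.1] 0.0
```

View pics/s5.png

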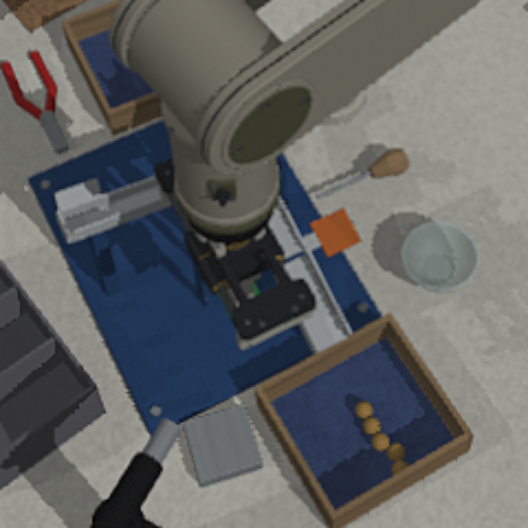

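All five beads lie in the left tray (crop pixels about (363,410) to (398,466)). Next I release the lever and back away.

Request:
servo_tool:
  steps:
    - {"slide": [0,0,-15],"hand": 1,"rot": [0,0,0]}
    - {"slide": [0,0,-40],"hand": 1,"rot": [0,0,0]}
    - {"slide": [0,0,-75],"hand": 1,"rot": [0,0,0]}
    - {"slide": [0,0,-110],"hand": 1,"rot": [0,0,0]}
    - {"slide": [20,30,-120],"hand": 1,"rot": [0,0,0]}
    - {"slide": [40,60,-120],"hand": 1,"rot": [0,0,0]}
    - {"slide": [60,90,-120],"hand": 1,"rot": [0,0,0]}
    - {"slide": [80,120,-120],"hand": 1,"rot": [0,0,0]}

```text
t: 7.63
position: [0.6052, 0.1684, 0.2786]
orientation: [[-0.98, 0.2, -0.0], [0.2, 0.98, 0.0], [0.0, 0.0, -1.0]]
wrist_force: [-0.1, -0.5, -0.0]
finger_gap: 0.0008
```

Request:
servo_tool:
  steps:
    - {"slide": [20,30,0],"hand": 1,"rot": [0,0,0]}
    - {"slide": [40,60,0],"hand": 1,"rot": [0,0,0]}
    - {"slide": [60,90,0],"hand": 1,"rot": [0,0,0]}
    - {"slide": [80,120,0],"hand": 1,"rot": [0,0,0]}
    - {"slide": [100,150,0],"hand": 1,"rot": [0,0,0]}
    - {"slide": [120,180,0],"hand": 1,"rot": [0,0,0]}
    - {"slide": [140,210,0],"hand": 1,"rot": [0,0,0]}
    - {"slide": [140,210,0],"hand": 1,"rot": [0,0,0]}

```text
t: 8.3
position: [0.5069, 0.4066, 0.2778]
orientation: [[-0.981, 0.194, -0.003], [0.194, 0.981, 0.002], [0.003, 0.001, -1.0]]
wrist_force: [0.0, -0.3, -0.4]
finger_gap: 0.0005
```

```bash
python3 - <<'E'
from h import *
for n in('top','scene'):
    c=cam(n)
    print(n,[find(c,n,t,1) for t in('gate_pad_right','gate_pad_left','release_pad','tray_left')])
    if n=='top':cv2.imwrite('pics/t6.png',cv2.resize(c['pixels'][110:290,180:450,::-1],None,fx=2.8,fy=2.8))
pose()
E
```

```text
top [[([0.487, -0.172, 0.14], 0.88)], [([0.527, 0.017, 0.097], 0.62)], [([0.659, 0.034, 0.18], 0.62)], [([0.618, 0.162, 0.003], 0.57)]]
scene [[([0.49, -0.169, 0.145], 0.92)], [([0.527, 0.014, 0.099], 0.78)], [([0.652, 0.031, 0.184], 0.65)], [([0.609, 0.167, 0.002], 0.87)]]
8.8 [0.5114 0.4    0.2787] [[-0.98, 0.201, 0.0], [0.201, 0.98, 0.0], [-0.0, 0.0, -1.0]] [ 0.7 -0.7 -0.2] 0.001
```

View pics/t6.png

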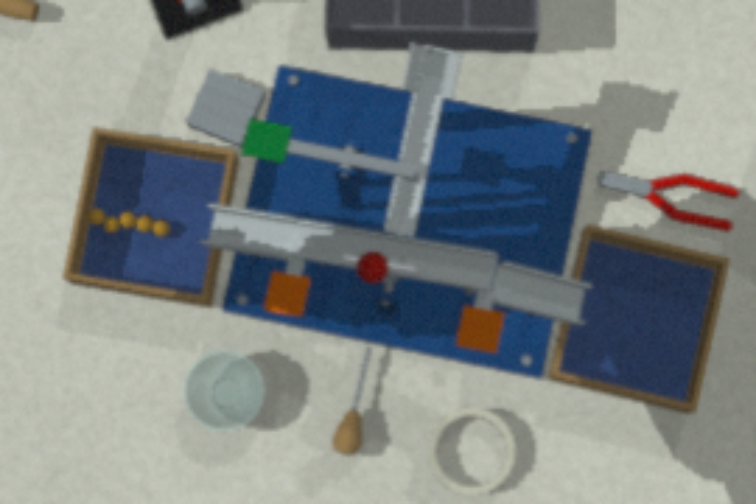

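The top view shows five beads in the left tray (pixels (95,216) to (162,229)). The track is empty, the lever is up, and the gate's right end is up.

```bash
python3 -c "
from rig import bot
print(bot.hand_in())"
```

```text
the job is handed in; nothing more can be done
None
```

The job is done and handed in at about 8.8 s of the 37 s allowed; `hand_in` reports no verdict. I pressed the raised left gate pad until the gate rocked over. I then held the green lever down for about 2.2 s while the beads ran, let it spring back, and moved the arm clear.

Last checks before handing in:
- **Gate:** the left pad is at about 97 mm and the right at about 140 mm, so it rests at the opposite stop.
- **Beads:** all five lie in the left tray, and the track is empty.
- **Lever:** the pad is back at about 180 mm.
- **Tray and tools:** the left tray is within 3 mm of its starting position, which is within measuring error. The right tray and the tools in view looked undisturbed in the last picture; I did not re-measure them, and the flat file was outside that crop.
- **Forces:** the wrist force stayed around 5 N or less in every reading.

The only mismatches were a few millimetres between the two cameras, at most 7 mm, on the lever pad and left tray positions. Nothing else failed or disagreed.

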